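# Open the press-turn cover and hold the loupe in focus over the gear

### The arm

A 6-joint arm with a two-finger parallel gripper is mounted at the origin on the work surface. World frame = base frame: x ahead of the robot, y to its left, z up, the work surface at z = 0. Lengths are in m, angles in degrees, forces in N, time in s.
With the tool pointing down it reaches from about 0.4 to 0.825 m from the base axis. Payload 7 kg.
Tool frame: the origin (TCP) lies on the centre line of the jaws, within the pads' length; the fingertips stand 11 mm ahead of it and the grasp point (between the pads) lies 8 mm behind it; z points along the fingers, y is the direction in which the jaws open and shut (so a half turn about z gives the same grasp; the last joint's range is limited). The gripper opens to 88 mm and grips with 3 to 60 N. Pads are 19 mm wide; open, the fingers measure 130 mm over their backs; the gripper's body (78 mm by 193 mm) begins 47 mm behind the grasp point.
Start: joints at [86.866, 20.546, 0.682, 0, -70.136, -16.507], TCP at [0.227, 0.636, 0.238] pointing down, gripper open.
Joint ranges: [-176.03, 176.03], [-82.01, 121.73], [-58.28, 71.71], [-173.87, 95.51], [-174.79, -0.11], [-173.66, 173.66]. Speed limits (degrees/s): [136.94, 136.94, 172.46, 180, 180, 180].

### API

Orientations are given as [roll, pitch, yaw] about the fixed x, y, z axes, in that order (R = Rz(yaw) Ry(pitch) Rx(roll)).
In Python, from plant import ctrl, cams, order gives the robot as it stands.
- The arm moves only by the tool jog_arm, never from a script. Its argument "motion" is a list of rows, each an object with "offset": the shift along the tool's x, y, z in mm, a list of three; "roll": the turn about the tool's z in rad; "hand": the finger opening in mm, from 0 to 87.6. A call has 1 to 20 rows; each row is the pose to reach, as a shift and turn from the pose commanded when the call began, along the tool's axes at that moment; what a row does not reach only later rows make up. A row lasts 1/12 s, in which the tool goes at most 41.7 mm and 7.16 degrees, less where a joint would pass 70% of its speed; a pose out of reach is approached as far as the arm can. A call with a gripper value outside its range is refused whole. The fingers move at their own pace and stop on an object; the grip force is fixed at half the most. Time passes only in rows, so rows that repeat a pose let the fingers close. It gives the time, the measured TCP pose, the force and the opening at its end, in the units of the state.
- ctrl.get_obs(): the state, without advancing time (a new reading comes with each control period).
- cams.snapshot(name): name is "scene" or "top" or "wrist"; returns a dict with "img" (480x640x3 uint8, red, green, blue), "K" (3x3 intrinsics, pixels), "D" ([k1, k2, p1, p2, k3] as OpenCV has them; the pictures are not rectified), "cam_to_world" (4x4, takes a point from camera to world coordinates); the wrist camera has in their place "T_tool_cam" (4x4, takes a point from camera to tool coordinates, whose origin is the TCP and whose axes are the flange's). Camera axes: x right, y down, z forward; pixel columns grow to the right and rows downward; lengths in m; the calibration is good to about 2 mm. A picture is of the moment at which its call begins: read the wrist's pose just before it. There is no depth.
- order.close_job(): hands the job in, once; it reports no verdict.
The state is a dict: "clock": time; "joint_pos": joint angles; "qvel": joint speeds; "tau": joint torques, N m; "tool_pos": TCP position; "orientation": TCP orientation; "force": force on the tool from outside, world axes, zero at the start; "moment": the same for the moment, N m; "opening": finger opening in m.
Only numpy, scipy, OpenCV 4.12 (cv2) and the standard library are available. Lean on these libraries where they do the work, as an engineer would, in place of code of your own. Each camera call takes 0.05 s, during which the arm holds its last target. There are 200 camera calls.

### The job

On the inspection fixture, press the sprung knob down and, keeping it pressed, turn it clockwise (seen from above) as far as it goes, then let it spring up so that the cover stays latched clear of the brass gear. Then take the loupe from its rest by the handle and hold it level, right way up, centred over the gear, with its lens at the height of the pointer on the focus post, and finish while still holding it there steady. Do not shift the pointer, do not touch the gear with the loupe, and leave everything else on the bench where it is.

Things in the scene. Friction and masses are not known exactly. Their poses are not given: they have to be found in the camera images.
- fixture: fixed fixture: aluminium plate 150 x 180 x 20 mm with gear, swing cover, knob, focus post. Origin on the bench under the gear's centre. In its frame: plate x -65 to 85, y -75 to 105 mm; knob and cover pivot at x 0, y 73; focus post 8 mm thick, top at z 165, at x 60, y -50; small steel catch on the pivot's +x +y side, up to 31 mm from its axis, up to z 63 mm
- part: brass gear 46 mm across with a narrower hub, held in the fixture's nest (does not come out). Origin at its underside centre, 24 mm above the bench; its hub's top is 36 mm above the bench
- part_top (a point): centre of the top of the gear's hub, 36 mm above the bench
- cover (a joint): turn of cover and knob together, rad: 0 closed over the gear, grows clockwise from above, 1.3 = end stop, cover clear. Friction holds it. Knob up: a catch blocks turning beyond about 0.1 (never force it). Knob down 4.5 mm or more: turns freely. From 0.1 to 1.24 the catch keeps the knob down; past 1.24 the knob springs up when let go and latches the cover open
- knob (a joint): how far the knob is pressed down, m: 0 = up, 0.007 = fully down. Spring: about 3 N to start, 7 N fully down
- cover_disc (a point): centre of the top of the cover's disc (54 mm diameter, 4 mm thick, top 44 mm above the bench, on a 16 mm wide arm from the pivot, 73 mm between centres)
- knob_grip (a point): point on the knob's turning axis, 97 mm above the bench when up, 9 mm below its top. The knob is an upright black bar 12 mm thick (this point's x axis), 40 mm wide (its y axis), 40 mm tall, 66 to 106 mm above the bench, on a round skirt 32 mm across. The point turns and sinks with it
- pointer (a point): tip (mid thickness) of the focus pointer: steel tongue 8 mm wide, 3 mm thick, on a dark collar on the focus post, pointing to the gear, its tip 47 mm beside the gear's centre. Its height (95 to 145 mm above the bench, preset) is the focal height for the middle of the lens's thickness. It slides on the post with about 8 N of friction
- rest: fixed grey rest on which the loupe lies, base 185 x 70 x 8 mm; origin on the bench under the lens centre as laid. A block under the lens frame (x -18 to 18 mm) and a fork under the handle end (x -132 to -116 mm), with low side cheeks, carry the loupe's underside 35 mm above the bench; between them the handle is free
- loupe: loupe, about 110 g: round black lens frame 60 mm across, 12 mm high, 50 mm glass; straight black handle 14 mm wide, 12 mm high, along the loupe's -x axis from x -38 to -134 mm. Origin at the centre of the underside of the lens frame, z up. Centre of mass about 45 mm from the lens centre, towards the handle
- lens (a point): centre of the lens, 6 mm above the underside of the loupe (mid thickness)
- loupe_grip (a point): point on the handle's centre line, 75 mm from the lens centre, where it can be gripped across its 14 mm width (along y); 41 mm above the bench as laid
- flux_bottle: bystander: small bottle 28 mm across, 65 mm tall, standing beside the fixture; origin under it
- screw_jar: bystander: jar 40 mm across, 45 mm tall, standing beside the rest; origin under it
- spare_gear: bystander: loose brass gear blank 36 mm across, 14 mm tall, on the bench nearer the robot; origin under it
- screwdriver: bystander: screwdriver 190 mm long lying at the back; origin at the middle of its underside
- coil_drum: bystander: copper drum 56 mm across, 40 mm tall, at the back; origin under it

How it is judged:
By the outcome, as a careful person would: the job done as asked, in the order asked, and still so for the second after the job is handed in, while the arm keeps its last pose, push and grip.
It also fails if it takes over 66 s, if anything falls off the work surface, if the arm or the gripper's body presses on something with over 40 N, if the wrist force passes 120 N, or if a joint passes its speed limit or range.

## Working session

There is one attempt and no reset: what is moved stays moved. The work goes in short steps, Python scripts to look and compute and a tool call to move; the robot and the scene stay as the last step left them, time stands still between calls to the robot, and variables do not carry over. Pictures are saved under pics/ and viewed, about 8 in all and at most 12, crops included, and the job is handed in when it is done.

Besides the shell and the picture viewer there is one more tool, called by a JSON object that holds its "name" and its "arguments". jog_arm: Moves the arm, as the interface text tells. Its arguments: {"type":"object","properties":{"motion":{"type":"array"}},"required":["motion"]}

```bash
mkdir -p pics; ls; python3 - <<'E'
from plant import ctrl,cams,order
import cv2,numpy as np,pickle
print(ctrl.get_obs())
d={}
for n in ["scene","top","wrist"]:
    s=cams.snapshot(n); d[n]=s
    cv2.imwrite(f"pics/{n}0.png",s["img"][:,:,::-1])
    print(n,{k:np.round(v,4).tolist() for k,v in s.items() if k!="img"})
pickle.dump(d,open("s0.pkl","wb"))
E
```

```text
pics
{'clock': 0.0, 'joint_pos': array([ 8.68670995e+01,  2.05901886e+01,  6.32949572e-01, -2.10530530e-02,
       -7.01340365e+01, -1.65061219e+01]), 'qvel': array([-0.08671128,  0.02448448, -0.08945166,  0.05541737,  0.00673695,
       -0.04000194]), 'tau': array([ 2.71109166e-03, -5.82714236e+01,  2.93059194e+01,  6.99727759e+00,
        6.92254049e-03, -1.33643566e-04]), 'tool_pos': array([0.22673148, 0.63528054, 0.23662753]), 'orientation': array([ 1.79906863e+02, -6.96006223e-03, -1.96461868e+01]), 'force': array([ 0.53155814, -0.12555709,  1.32116035]), 'moment': array([-0.05687178, -0.01245838,  0.05523087]), 'opening': 0.08740896085671471}
scene {'K': [[454.4923, 0.0, 325.8204], [0.0, 454.4923, 236.2349], [0.0, 0.0, 1.0]], 'D': [-0.0108, 0.0, 0.0, 0.0, 0.0], 'cam_to_world': [[0.7372, 0.4806, -0.4748, 0.9803], [0.6756, -0.5128, 0.5298, -0.4766], [0.0112, -0.7114, -0.7027, 0.6778], [0.0, 0.0, 0.0, 1.0]]}
top {'K': [[531.4518, 0.0, 320.3156], [0.0, 531.4518, 241.2289], [0.0, 0.0, 1.0]], 'D': [0.0395, 0.0, 0.0, 0.0, 0.0], 'cam_to_world': [[0.0018, -0.9989, 0.0472, 0.547], [-0.9999, -0.0024, -0.0117, -0.0219], [0.0118, -0.0471, -0.9988, 0.9384], [0.0, 0.0, 0.0, 1.0]]}
wrist {'K': [[408.0711, 0.0, 315.464], [0.0, 408.0711, 239.5948], [0.0, 0.0, 1.0]], 'D': [-0.0963, 0.0, 0.0, 0.0, 0.0], 'T_tool_cam': [[-0.0009, -0.9537, -0.3006, 0.0813], [1.0, -0.0007, -0.001, 0.0002], [0.0008, -0.3006, 0.9537, -0.1473], [0.0, 0.0, 0.0, 1.0]]}
```

View pics/top0.png

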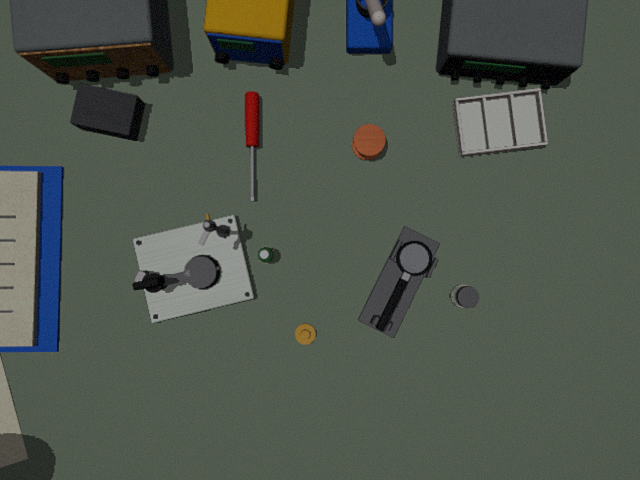

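View pics/scene0.png

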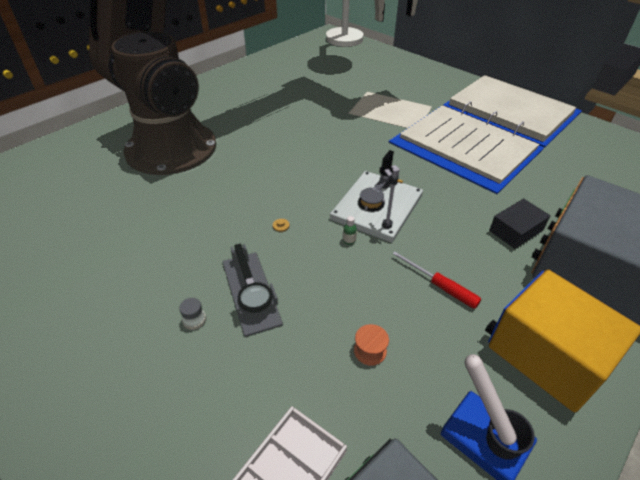

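Top: fixture plate corners ≈(135,240),(237,215),(255,297),(154,322), knob ≈(150,281), gear cover ≈(202,272), post ≈(208,225); loupe lens (414,257), handle to (380,328). Scene: knob ≈(388,162), post ≈(392,195), lens (256,297). Zoom for detail.

```bash
python3 - <<'E'
import cv2,numpy as np,pickle
d=pickle.load(open("s0.pkl","rb"))
def crop(n,x,y,w,h,W,H): return cv2.resize(d[n]["img"][y:y+h,x:x+w,::-1],(W,H),interpolation=cv2.INTER_CUBIC)
a=crop("top",120,200,140,140,400,400*1)
b=crop("scene",320,140,110,110,400,400)
e=np.hstack([a,b]); e=cv2.convertScaleAbs(e,alpha=1.7)
cv2.imwrite("pics/c0.png",e)
E
cat > h.py <<'E'
import cv2,numpy as np
def ray(s,uv,Tw=None):
    T=s["cam_to_world"] if "cam_to_world" in s else Tw@s["T_tool_cam"]
    p=cv2.undistortPoints(np.array(uv,float).reshape(-1,1,2),s["K"],np.array(s["D"]))[:,0]
    v=np.c_[p,np.ones(len(p))]@np.array(T)[:3,:3].T
    return np.array(T)[:3,3],v
def onz(s,uv,z,Tw=None):
    o,v=ray(s,uv,Tw); return o+v*((z-o[2])/v[:,2])[:,None]
def proj(s,P,Tw=None):
    T=np.array(s["cam_to_world"] if "cam_to_world" in s else Tw@s["T_tool_cam"]); Ti=np.linalg.inv(T)
    r=cv2.Rodrigues(Ti[:3,:3])[0]
    return cv2.projectPoints(np.array(P,float).reshape(-1,1,3),r,Ti[:3,3],s["K"],np.array(s["D"]))[0][:,0]
def tri(rays):
    A=np.zeros((3,3));b=np.zeros(3)
    for o,v in rays:
        v=v/np.linalg.norm(v);M=np.eye(3)-np.outer(v,v);A+=M;b+=M@o
    x=np.linalg.solve(A,b)
    return x,[np.linalg.norm(np.cross(x-o,v/np.linalg.norm(v))) for o,v in rays]
def pose(obs):
    from scipy.spatial.transform import Rotation as R
    T=np.eye(4);T[:3,:3]=R.from_euler("xyz",obs["orientation"],degrees=True).as_matrix();T[:3,3]=obs["tool_pos"];return T
E
python3 - <<'E'
import pickle
from h import *
d=pickle.load(open("s0.pkl","rb"));s=d["top"]
g=s["img"].astype(int)
hsv=cv2.cvtColor(s["img"],cv2.COLOR_RGB2HSV)
m=((hsv[...,2]>110)&(hsv[...,1]<50)).astype(np.uint8); m[:200]=0;m[345:]=0;m[:,:115]=0;m[:,270:]=0
m=cv2.morphologyEx(m,cv2.MORPH_CLOSE,np.ones((5,5)))
c=max(cv2.findContours(m,0,2)[0],key=cv2.contourArea)
r=cv2.minAreaRect(c);bx=cv2.boxPoints(r);print(r,bx)
P=onz(s,bx,0.02);print(P,[np.linalg.norm(P[i]-P[i-1]) for i in range(4)])
print(onz(s,[[202,272]],.044),onz(s,[[414,257]],.047))
E
```

```text
((189.49127197265625, 269.09991455078125), (86.39037322998047, 111.06428527832031), 76.55138397216797) [[125.435844 240.00447 ]
 [233.4546   214.1739  ]
 [253.54669  298.19537 ]
 [145.52794  324.02594 ]]
[[0.59167164 0.30133245 0.02      ]
 [0.63683544 0.11758019 0.02      ]
 [0.4921659  0.08178297 0.02      ]
 [0.44856427 0.26459177 0.02      ]] [np.float64(0.14774841562119886), np.float64(0.18922119900557238), np.float64(0.14903259540376942), np.float64(0.18793658347920364)]
[[0.53723857 0.16538852 0.044     ]] [[ 0.56296056 -0.18967067  0.047     ]]
```

View pics/c0.png

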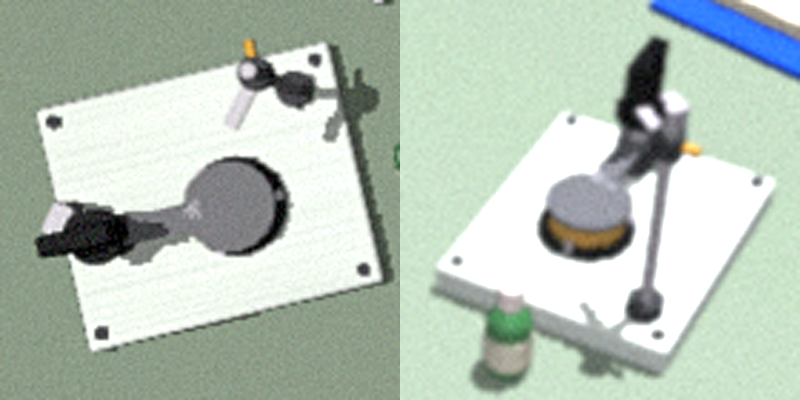

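```bash
python3 - <<'E'
import pickle
from h import *
d=pickle.load(open("s0.pkl","rb"));s=d["top"]
g=cv2.cvtColor(s["img"],cv2.COLOR_RGB2GRAY).astype(float)
pts=[]
for x,y in [(138.9,242.35),(230.25,221),(247.4,294.15),(155.35,316.55)]:
    xi,yi=int(round(x)),int(round(y));w=g[yi-3:yi+4,xi-3:xi+4];k=np.clip(np.median(w)-20-w,0,None)
    Y,X=np.mgrid[-3:4,-3:4];pts.append([xi+(X*k).sum()/k.sum(),yi+(Y*k).sum()/k.sum()])
P=onz(s,pts,.02)
print(np.round(pts,1),np.round(P,4))
ex=((P[0]-P[3])+(P[1]-P[2]))[:2];ey=((P[0]-P[1])+(P[3]-P[2]))[:2]
print(np.linalg.norm(ex)/2,np.linalg.norm(ey)/2,np.degrees([np.arctan2(ex[1],ex[0]),np.arctan2(-ey[0],ey[1])]))
c=P.mean(0)[:2];yaw=(np.arctan2(ex[1],ex[0])+np.arctan2(-ey[0],ey[1]))/2
R=np.array([[np.cos(yaw),-np.sin(yaw)],[np.sin(yaw),np.cos(yaw)]])
o=c-R@[.010,.015];print("fix",o,np.degrees(yaw),"knob",o+R@[0,.073],"post",o+R@[.06,-.05])
print("cover exp",proj(s,[[*o,.044],[*(o+R@[0,.073]),.106],[*(o+R@[.06,-.05]),.165]]))
sc=d["scene"];f=lambda q,z:[*(o+R@np.array(q)),z]
print("scene",proj(sc,[f([0,0],.044),f([0,.073],.106),f([.06,-.05],.02),f([.06,-.05],.165)]))
E
```

```text
[[138.4 242.2]
 [229.7 220.4]
 [246.8 293.9]
 [155.2 316.2]] [[0.5879 0.2794 0.02  ]
 [0.626  0.1239 0.02  ]
 [0.4995 0.0934 0.02  ]
 [0.4618 0.2487 0.02  ]]
0.1299485512909904 0.15994726012207228 [13.63899791 13.69840238]
fix [0.53763446 0.16939669] 13.668700140315238 knob [0.52038403 0.24032921] post [0.60775053 0.13499122]
cover exp [[199.59082555 271.76123106]
 [144.67786768 283.3129749 ]
 [206.10432087 224.29519943]]
scene [[372.7079777  193.82021263]
 [388.8915135  153.60950608]
 [387.68963556 224.56994568]
 [395.84398955 168.78996339]]
```

Fixture check: screw spacing 130×160 mm, yaw 13.7°. Crop: the bar knob lies along fixture y; pointer tongue runs from the collar toward the gear, tip at top px ≈(201,245). I'll move above the knob to look with the wrist camera.

{"name": "jog_arm", "arguments": {"motion": [{"offset": [409,274,0],"roll": 0.99,"hand": 60},{"offset": [409,274,0],"roll": 0.99,"hand": 60},{"offset": [409,274,0],"roll": 0.99,"hand": 60},{"offset": [409,274,0],"roll": 0.99,"hand": 60},{"offset": [409,274,0],"roll": 0.99,"hand": 60},{"offset": [409,274,0],"roll": 0.99,"hand": 60},{"offset": [409,274,0],"roll": 0.99,"hand": 60},{"offset": [409,274,0],"roll": 0.99,"hand": 60},{"offset": [409,274,0],"roll": 0.99,"hand": 60},{"offset": [409,274,0],"roll": 0.99,"hand": 60},{"offset": [409,274,0],"roll": 0.99,"hand": 60},{"offset": [409,274,0],"roll": 0.99,"hand": 60},{"offset": [409,274,0],"roll": 0.99,"hand": 60},{"offset": [409,274,0],"roll": 0.99,"hand": 60},{"offset": [409,274,0],"roll": 0.99,"hand": 60},{"offset": [409,274,0],"roll": 0.99,"hand": 60}]}}

```text
clock: 1.48
tool_pos: [0.5195, 0.2409, 0.2375]
orientation: [180.0, 0.0, -76.3]
force: [-0.3, 0.4, 0.9]
opening: 0.0601
```

```bash
python3 - <<'E'
from plant import ctrl,cams
from h import *;import pickle
o=ctrl.get_obs();s=cams.snapshot("wrist");pickle.dump((o,s),open("w1.pkl","wb"))
cv2.imwrite("pics/w1.png",cv2.convertScaleAbs(s["img"][:,:,::-1],alpha=1.4))
print(o["clock"],o["tool_pos"],o["orientation"],o["joint_pos"],o["opening"])
T=pose(o);print(proj(s,[[.5204,.2403,.106],[.5376,.1694,.044],[.60775,.135,.165]],T))
E
```

```text
1.4833 [0.51953001 0.24085064 0.23747049] [ 1.79990604e+02  6.97086240e-03 -7.63204912e+01] [ 4.44335444e+01  1.09705335e+01 -1.25292216e+01 -1.17711319e-02
 -6.65047554e+01 -3.07493418e+01] 0.060144102565376334
[[314.04817433 230.07754969]
 [314.19389397 122.1084979 ]
 [193.57551783  27.6837286 ]]
```

View pics/w1.png

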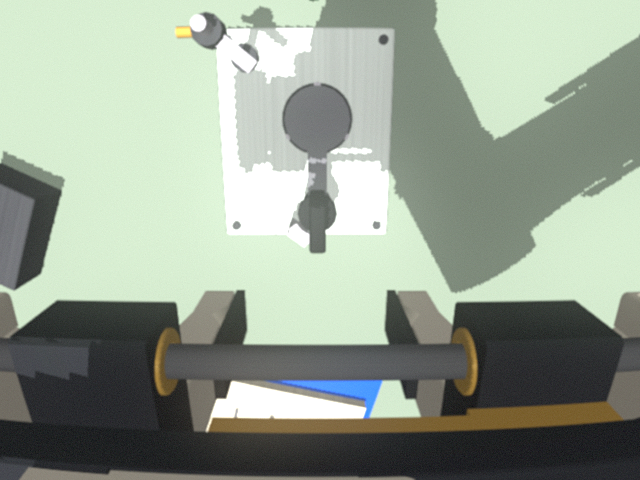

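Wrist: gear disc centre (317,118), knob bar upright at column 317 (rows ~196–252), i.e. along fixture y as assumed; post top (200,22), pointer tip ≈(251,66), catch white at (298,235). About 2–3 mm from the top-camera prediction. Measure more finely.

```bash
python3 - <<'E'
import pickle
from h import *
o,w=pickle.load(open("w1.pkl","rb"));T=pose(o);d=pickle.load(open("s0.pkl","rb"))
g=cv2.cvtColor(w["img"],cv2.COLOR_RGB2GRAY).astype(float)
pts=[]
for xi,yi in [(236,225),(377,225),(383,40)]:
    a=g[yi-5:yi+6,xi-5:xi+6];k=np.clip(np.median(a)-25-a,0,None);Y,X=np.mgrid[-5:6,-5:6];pts.append([xi+(X*k).sum()/k.sum(),yi+(Y*k).sum()/k.sum()])
P=onz(w,pts,.02,T)[:,:2];print(pts,P,np.linalg.norm(P[0]-P[1]),np.linalg.norm(P[1]-P[2]))
# screws 0:(+x,+y) 1:(-x,+y) 2:(-x,-y)
c=(P[0]+P[2])/2;e=P[1]-P[2];yaw=np.arctan2(-e[0],e[1]);R=np.array([[np.cos(yaw),-np.sin(yaw)],[np.sin(yaw),np.cos(yaw)]])
f=c-R@[.01,.015];print("fix wrist",f,np.degrees(yaw),"knob",f+R@[0,.073])
for r in (205,225,235,245): print(r,g[r,300:336].astype(int))
def cr(im,x,y,n,W): return cv2.resize(im[y:y+n,x:x+n,::-1],(W,W),interpolation=cv2.INTER_CUBIC)
cv2.imwrite("pics/c1.png",cv2.convertScaleAbs(np.hstack([cr(w["img"],170,0,90,360),cr(d["scene"]["img"],370,150,44,440)[:360] ]),alpha=1.0))
E
```

```text
[[np.float64(236.22553897180762), np.float64(224.89054726368158)], [np.float64(376.0418454935622), np.float64(224.737660944206)], [np.float64(383.0), np.float64(42.0)]] [[0.58635974 0.27677601]
 [0.46007227 0.24603973]
 [0.49734293 0.09252076]] 0.12997400659705807 0.15797840772787342
fix wrist [0.53567245 0.16771258] 13.646006478364278 knob [0.51845011 0.23865193]
205 [ 84  80  84  85  83  84  84  84  81  74  75  72  75  74  73  75  75  71
  74  73  78  71  75  73  71  73  72  71  81  79  82  83  79  77 109 180]
225 [ 97  95  91  86  82  82  84  80  82  79  73  78  78  81  83  83  80  81
  81  81  80  80  80  79  75  74  72  74  79  77  88 126 179 229 238 239]
235 [223 223 223 224 224 224 226 228 206 142  85  76  79  81  80  81  79  78
  77  80  77  78  78  75  76 108 154 171 168 168 171 168 168 170 169 168]
245 [185 203 217 222 218 207 185 172 154 116  84  74  78  77  79  76  78  79
  76  77  77  76  75  73  75 109 155 168 170 165 166 166 166 166 167 167]
```

View pics/c1.png

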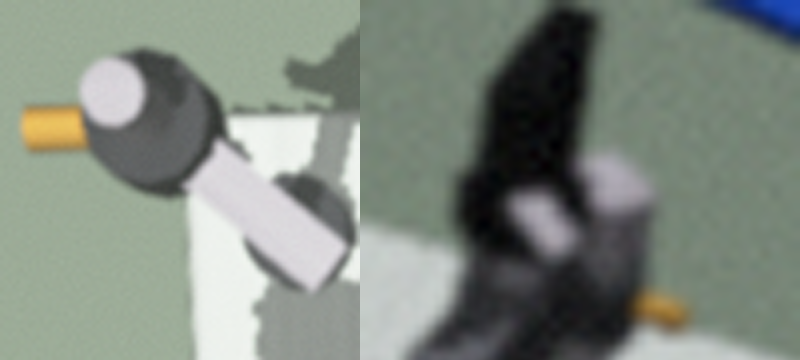

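Left (wrist): post top at (198,22.8), tongue tip's upper edge at (252.8,67.3). Right (scene): post top (395.7,168), tongue with tip ≈(386.5,170.3). Compute the pointer height.

```bash
python3 - <<'E'
import pickle
from h import *
o,w=pickle.load(open("w1.pkl","rb"));T=pose(o);d=pickle.load(open("s0.pkl","rb"))
r=[ray(w,[[252.8,67.3]],T),ray(d["scene"],[[386.5,170.3]]),ray(d["top"],[[201.2,244.8]])]
r=[(a,b[0]) for a,b in r]
for k in ([0,1],[1,2],[0,1,2]): print(k,tri([r[i] for i in k]))
# per camera: relative to the post top (z .165), along known fixture geometry
yaw=np.radians(13.66);R=np.array([[np.cos(yaw),-np.sin(yaw)],[np.sin(yaw),np.cos(yaw)]])
D=R@(np.array([.06,-.05])*(47/np.hypot(60,50)-1)) # post->tip
for s,pt,tp in ((w,[198,22.75],[252.8,67.3]),(d["scene"],[395.7,168.5],[386.5,170.3]),(d["top"],[207.8,225],[201.2,244.8])):
    Tw=T if s is w else None
    p=onz(s,[pt],.165,Tw)[0];print("post",p)
    zs=np.arange(.09,.16,.0005);e=[np.linalg.norm(proj(s,[[*(p[:2]+D),z]],Tw)[0]-tp) for z in zs];print("tip top z",zs[np.argmin(e)],min(e))
E
```

```text
[0, 1] (array([0.57924822, 0.1461989 , 0.14102927]), [np.float64(0.0008277697126942521), np.float64(0.0008277697126945839)])
[1, 2] (array([0.57918725, 0.14714665, 0.14045335]), [np.float64(0.0003689168130070582), np.float64(0.00036891681300717813)])
[0, 1, 2] (array([0.57908567, 0.14645661, 0.14096743]), [np.float64(0.0009001004371552295), np.float64(0.0008204363799627995), np.float64(0.00038747402125003543)])
post [0.605975   0.13222365 0.165     ]
tip top z 0.14400000000000004 0.07391360836426711
post [0.60700249 0.13555219 0.165     ]
tip top z 0.13900000000000004 0.360797501873224
post [0.60673204 0.13253094 0.165     ]
tip top z 0.14350000000000004 0.02442609286247051
```

{"name": "jog_arm", "arguments": {"motion": [{"offset": [1.5,1.5,30],"roll": 0,"hand": 50},{"offset": [1.5,1.5,60],"roll": 0,"hand": 50},{"offset": [1.5,1.5,90],"roll": 0,"hand": 50},{"offset": [1.5,1.5,115],"roll": 0,"hand": 50},{"offset": [1.5,1.5,135],"roll": 0,"hand": 50},{"offset": [1.5,1.5,148],"roll": 0,"hand": 50},{"offset": [1.5,1.5,148],"roll": 0,"hand": 50},{"offset": [1.5,1.5,148],"roll": 0,"hand": 50}]}}

```text
clock: 2.2
tool_pos: [0.5183, 0.2391, 0.0893]
orientation: [179.9, -0.1, -76.3]
force: [0.5, 0.7, -0.3]
opening: 0.0499
```

{"name": "jog_arm", "arguments": {"motion": [{"offset": [0,0,0],"roll": 0,"hand": 30},{"offset": [0,0,0],"roll": 0,"hand": 20},{"offset": [0,0,0],"roll": 0,"hand": 14},{"offset": [0,0,0],"roll": 0,"hand": 10},{"offset": [0,0,0],"roll": 0,"hand": 6},{"offset": [0,0,0],"roll": 0,"hand": 4},{"offset": [0,0,0],"roll": 0,"hand": 4},{"offset": [0,0,0],"roll": 0,"hand": 4},{"offset": [0,0,0],"roll": 0,"hand": 4}]}}

```text
clock: 2.95
tool_pos: [0.519, 0.2383, 0.0898]
orientation: [-180.0, -0.0, -76.4]
force: [-1.6, -0.1, 3.3]
opening: 0.0121
```

{"name": "jog_arm", "arguments": {"motion": [{"offset": [0,0,2],"roll": 0,"hand": 4},{"offset": [0,0,4],"roll": 0,"hand": 4},{"offset": [0,0,6],"roll": 0,"hand": 4},{"offset": [0,0,6.5],"roll": 0,"hand": 4},{"offset": [0,0,6.5],"roll": 0,"hand": 4},{"offset": [0,0,6.5],"roll": 0,"hand": 4}]}}

```text
clock: 3.45
tool_pos: [0.519, 0.2384, 0.0832]
orientation: [-180.0, -0.0, -76.4]
force: [-2.2, -0.4, 6.8]
opening: 0.0119
```

{"name": "jog_arm", "arguments": {"motion": [{"offset": [0,0,0],"roll": 0.04,"hand": 4},{"offset": [0,0,0],"roll": 0.08,"hand": 4},{"offset": [0,0,0],"roll": 0.13,"hand": 4},{"offset": [0,0,0],"roll": 0.18,"hand": 4},{"offset": [0,0,0],"roll": 0.24,"hand": 4},{"offset": [0,0,0],"roll": 0.3,"hand": 4},{"offset": [0,0,0],"roll": 0.3,"hand": 4}]}}

```text
clock: 4.03
tool_pos: [0.5193, 0.2384, 0.0833]
orientation: [-180.0, 0.0, -93.8]
force: [-0.3, -1.4, 6.6]
opening: 0.012
```

```bash
python3 -c "
from plant import ctrl;o=ctrl.get_obs();print(o['moment'],o['force'])"
```

```text
[-0.25374317  0.31331198 -0.07269541] [-0.32613004 -1.38747257  6.64370786]
```

{"name": "jog_arm", "arguments": {"motion": [{"offset": [0,0,0],"roll": 0.08,"hand": 4},{"offset": [0,0,0],"roll": 0.16,"hand": 4},{"offset": [0,0,0],"roll": 0.24,"hand": 4},{"offset": [0,0,0],"roll": 0.32,"hand": 4},{"offset": [0,0,0],"roll": 0.4,"hand": 4},{"offset": [0,0,0],"roll": 0.48,"hand": 4},{"offset": [0,0,0],"roll": 0.56,"hand": 4},{"offset": [0,0,0],"roll": 0.64,"hand": 4},{"offset": [0,0,0],"roll": 0.72,"hand": 4},{"offset": [0,0,0],"roll": 0.8,"hand": 4},{"offset": [0,0,0],"roll": 0.86,"hand": 4},{"offset": [0,0,0],"roll": 0.92,"hand": 4},{"offset": [0,0,0],"roll": 0.96,"hand": 4},{"offset": [0,0,0],"roll": 0.99,"hand": 4},{"offset": [0,0,0],"roll": 1.0,"hand": 4},{"offset": [0,0,0],"roll": 1.01,"hand": 4},{"offset": [0,0,0],"roll": 1.01,"hand": 4}]}}

```text
clock: 5.45
tool_pos: [0.5199, 0.2381, 0.0836]
orientation: [-179.9, 0.1, -151.4]
force: [1.9, -2.7, 6.0]
opening: 0.0117
```

```bash
python3 -c "
from plant import ctrl;o=ctrl.get_obs();print(o['moment'],o['force'],o['orientation'])"
```

```text
[-1.34477457 -0.88482547  0.25750735] [ 1.86875129 -2.74426876  6.02023144] [-1.79935204e+02  7.07493960e-02 -1.51403931e+02]
```

{"name": "jog_arm", "arguments": {"motion": [{"offset": [0,0,-2],"roll": 0,"hand": 4},{"offset": [0,0,-4],"roll": 0,"hand": 4},{"offset": [0,0,-6],"roll": 0,"hand": 4},{"offset": [0,0,-6.5],"roll": 0,"hand": 4},{"offset": [0,0,-6.5],"roll": 0,"hand": 30},{"offset": [0,0,-6.5],"roll": 0,"hand": 50},{"offset": [0,0,-6.5],"roll": 0,"hand": 50},{"offset": [0,0,-6.5],"roll": 0,"hand": 50},{"offset": [0,0,-6.5],"roll": 0,"hand": 50},{"offset": [0,0,-25],"roll": 0,"hand": 50},{"offset": [0,0,-60],"roll": 0,"hand": 50},{"offset": [0,0,-100],"roll": 0,"hand": 50},{"offset": [0,0,-140],"roll": 0,"hand": 50},{"offset": [0,0,-180],"roll": 0,"hand": 50},{"offset": [0,0,-180],"roll": 0,"hand": 50},{"offset": [0,0,-180],"roll": 0,"hand": 50}]}}

```text
clock: 6.78
tool_pos: [0.5197, 0.2393, 0.266]
orientation: [179.9, 0.3, -151.4]
force: [0.5, -0.0, -1.2]
opening: 0.0495
```

```bash
python3 - <<'E'
from plant import ctrl,cams
from h import *;import pickle
o=ctrl.get_obs();T=pose(o);S={n:cams.snapshot(n) for n in ("wrist","scene","top")};pickle.dump((o,S),open("s2.pkl","wb"))
print(o["tool_pos"],o["orientation"],o["joint_pos"])
def f(n,x,y,w,h,W,H): return cv2.resize(S[n]["img"][y:y+h,x:x+w,::-1],(W,H),interpolation=cv2.INTER_CUBIC)
a=f("wrist",0,0,640,480,480,360);b=f("scene",320,130,110,124,320,360)
c=f("top",340,210,120,140,240,240) 
t=cv2.resize(S["top"]["img"][210:350,350:490,::-1],(240,240),interpolation=cv2.INTER_CUBIC)
t2=cv2.resize(S["top"]["img"][200:340,110:270,::-1],(274,240),interpolation=cv2.INTER_CUBIC)
r=np.zeros((240,800,3),np.uint8);r[:,:240]=t;r[:,240:514]=t2
cv2.imwrite("pics/c2.png",cv2.convertScaleAbs(np.vstack([np.hstack([a,b]),r]),alpha=1.4))
E
```

```text
[0.51971542 0.2392535  0.26600213] [ 179.91825893    0.31392451 -151.41122364] [ 4.43101671e+01  9.70107342e+00 -1.03279841e+01  6.80193978e-03
 -6.96466134e+01 -1.05723515e+02]
```

View pics/c2.png

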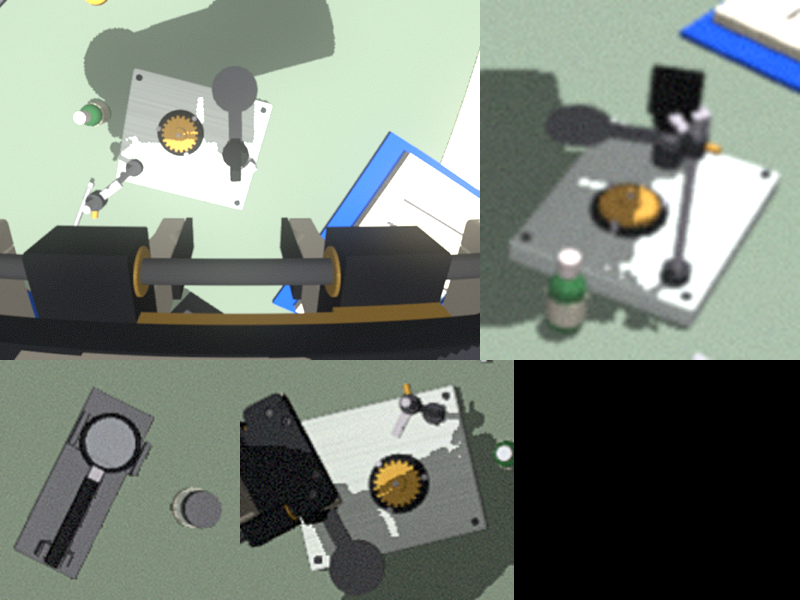

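Cover is swung clear over fixture −x side, gear fully exposed, knob bar turned. Loupe in top crop: lens ≈(414,258), handle to ≈(382,327). Localise the loupe.

```bash
python3 - <<'E'
import pickle
from h import *
o,S=pickle.load(open("s2.pkl","rb"));s=S["top"]
g=cv2.cvtColor(s["img"],cv2.COLOR_RGB2GRAY)
sub=g[215:345,350:450]
m=(sub<40).astype(np.uint8)
n,l,st,ce=cv2.connectedComponentsWithStats(m)
for i in range(1,n):
    if st[i,4]>60: print(st[i]+[350,215,0,0,0],ce[i]+[350,215])
# ring: largest hull contour
c=cv2.findContours(m,cv2.RETR_CCOMP,cv2.CHAIN_APPROX_NONE)[0]
for k in c:
    if len(k)>25:(x,y),r=cv2.minEnclosingCircle(k);print("circ",x+350,y+215,r,"ell",cv2.fitEllipse(k)[0],len(k))
# handle pixels
ys,xs=np.nonzero(m);sel=(ys+215>278)&(ys+215<320);P=np.c_[xs[sel]+350,ys[sel]+215]
P=P[np.abs(np.cross(P-np.array([414.2,258.4]),np.array([-32,68.5])/75.6))<8]
hp=onz(s,P,.047)[:,:2];L=onz(s,[[414.2,258.4]],.047)[0,:2]
vx,vy,x0,y0=cv2.fitLine(hp.astype(np.float32),cv2.DIST_HUBER,0,.01,.001).ravel()
if vx>0: vx,vy=-vx,-vy
print("lens",L,"handle dir",vx,vy,np.degrees(np.arctan2(-vy,-vx)),"loupe yaw; perp lens-line",(L[0]-x0)*vy-(L[1]-y0)*vx, len(hp))
t=(L[0]-x0)*vx+(L[1]-y0)*vy;A=np.array([x0+t*vx,y0+t*vy]);print("lens on line",A,"grip",A+.075*np.array([vx,vy]))
E
```

```text
[396 241  39  36 300] [414.77666667 258.22333333]
[376 277  32  54 520] [391.25384615 304.45769231]
circ 390.0 303.5 28.32411766052246 ell (41.208072662353516, 89.81536865234375) 121
circ 414.1217041015625 260.02785873413086 19.904951095581055 ell (64.28699493408203, 43.237403869628906) 204
lens [ 0.5606128 -0.1899899] handle dir -0.8849265 0.4657307 -27.75752 loupe yaw; perp lens-line 0.001148014603214384 415
lens on line [ 0.56007813 -0.19100581] grip [ 0.49370864 -0.15607601]<stdin>:16: DeprecationWarning: Arrays of 2-dimensional vectors are deprecated. Use arrays of 3-dimensional vectors instead. (deprecated in NumPy 2.0)
```

{"name": "jog_arm", "arguments": {"motion": [{"offset": [22,-33,0],"roll": -0.12,"hand": 50},{"offset": [42,-66,0],"roll": -0.24,"hand": 50},{"offset": [64,-100,0],"roll": -0.36,"hand": 50},{"offset": [85,-134,0],"roll": -0.48,"hand": 50},{"offset": [106,-167,0],"roll": -0.6,"hand": 50},{"offset": [127,-200,5],"roll": -0.72,"hand": 50},{"offset": [148,-234,10],"roll": -0.84,"hand": 50},{"offset": [169,-267,15],"roll": -0.96,"hand": 50},{"offset": [190,-300,20],"roll": -1.08,"hand": 50},{"offset": [212,-334,30],"roll": -1.2,"hand": 50},{"offset": [212,-334,40],"roll": -1.32,"hand": 50},{"offset": [212,-334,40],"roll": -1.44,"hand": 50},{"offset": [212,-334,40],"roll": -1.56,"hand": 50},{"offset": [212,-334,40],"roll": -1.68,"hand": 50},{"offset": [212,-334,40],"roll": -1.8,"hand": 50},{"offset": [212,-334,40],"roll": -1.92,"hand": 50},{"offset": [212,-334,40],"roll": -2.04,"hand": 50},{"offset": [212,-334,40],"roll": -2.16,"hand": 50},{"offset": [212,-334,40],"roll": -2.16,"hand": 50},{"offset": [212,-334,40],"roll": -2.16,"hand": 50}]}}

```text
clock: 8.6
tool_pos: [0.4919, -0.1563, 0.2218]
orientation: [179.9, 0.1, -27.8]
force: [-0.3, -0.4, 0.1]
opening: 0.0501
```

```bash
python3 - <<'E'
from plant import ctrl,cams
from h import *;import pickle
o=ctrl.get_obs();T=pose(o);w=cams.snapshot("wrist");sc=cams.snapshot("scene");pickle.dump((o,w),open("w3.pkl","wb"))
print(o["tool_pos"],o["orientation"],o["joint_pos"])
cv2.imwrite("pics/w3.png",cv2.convertScaleAbs(np.hstack([cv2.resize(w["img"],(560,420)),cv2.resize(sc["img"][130:250,340:408],(238,420),interpolation=cv2.INTER_CUBIC)])[:,:,::-1],alpha=1.4))
print(proj(w,[[.5601,-.191,.047],[.4937,-.156,.047]],T))
E
```

```text
[ 0.49189366 -0.15633035  0.22183803] [ 1.79935773e+02  1.20784066e-01 -2.78217932e+01] [ 4.17644335e+00  6.27136440e+00 -2.03713339e+01 -1.06534808e-02
 -6.34937684e+01  5.80065971e+01]
[[313.61912553 118.23096786]
 [313.86364822 213.7411478 ]]
```

View pics/w3.png

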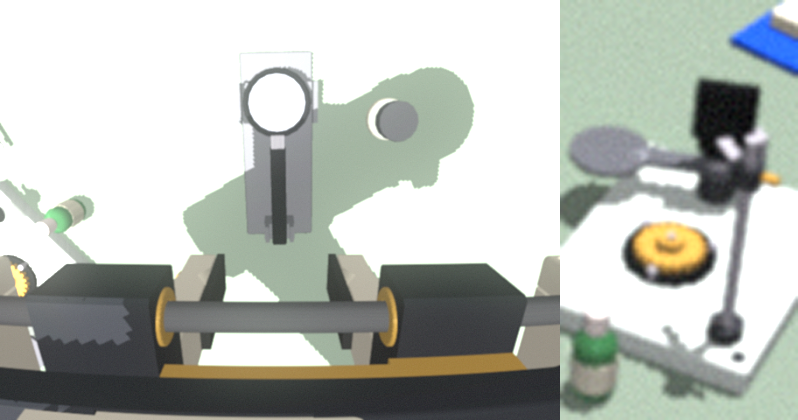

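Wrist: lens at ≈(316.6,116.6), handle running straight down to ≈(318,275) — well aligned, ~1.5 mm right; scene crop shows knob top at (388,153.7), matching the "up" prediction (388.9,153.6).

```bash
python3 - <<'E'
import pickle
from h import *
o,w=pickle.load(open("w3.pkl","rb"));T=pose(o)
g=cv2.cvtColor(w["img"],cv2.COLOR_RGB2GRAY)
m=(g<55)
C=[]
for r in range(175,240,3):
    x=np.nonzero(m[r,300:336])[0]+300
    C.append([(x.min()+x.max())/2,r,len(x)])
C=np.array(C);print(C[::4])
ti=np.linalg.inv(T)
q=onz(w,C[:,:2],.047,T);q=(np.c_[q,np.ones(len(q))]@ti.T)[:,:2]*1000
print("tool-frame handle line y=a x+b:",np.polyfit(q[:,0],q[:,1],1), "angle deg",np.degrees(np.arctan(np.polyfit(q[:,0],q[:,1],1)[0])))
sub=(g[60:160,270:365]<70).astype(np.uint8)
cs=max(cv2.findContours(sub,cv2.RETR_CCOMP,cv2.CHAIN_APPROX_NONE)[0],key=len)
# inner glass contour
v=((g>150).astype(np.uint8));n,l,st,ce=cv2.connectedComponentsWithStats(v);i=l[117,317];print(st[i],ce[i])
for uv in (ce[i],):
    p=onz(w,[uv],.047,T)[0];print("lens tool xy",(ti@[*p,1])[:3]*1000,p)
E
```

```text
Traceback (most recent call last):
ValueError: zero-size array to reduction operation minimum which has no identity
```

```bash
python3 - <<'E'
import pickle
from h import *
o,w=pickle.load(open("w3.pkl","rb"));T=pose(o)
g=cv2.cvtColor(w["img"],cv2.COLOR_RGB2GRAY).astype(int)
print(g[200,295:345])
C=[]
for r in range(172,240,3):
    row=g[r,295:345];th=(row[15:30].min()+np.median(row))/2
    x=np.nonzero(row[8:42]<th)[0]+303
    C.append([(x.min()+x.max())/2,r,len(x)])
C=np.array(C);print(C[::4])
ti=np.linalg.inv(T)
q=onz(w,C[:,:2],.047,T);q=(np.c_[q,np.ones(len(q))]@ti.T)[:,:2]*1000
k=np.polyfit(q[:,0],q[:,1],1);print("line",k,np.degrees(np.arctan(k[0])))
v=((g>150).astype(np.uint8));n,l,st,ce=cv2.connectedComponentsWithStats(v);i=l[117,317];print(st[i],ce[i])
p=onz(w,[ce[i]],.047,T)[0];print("lens tool",(ti@[*p,1])[:3]*1000,p)
E
```

```text
[107 107 106 105 104 107 105 106 105 107 106 106 105  98  79  57  52  53
  53  55  54  55  52  54  53  52  55  54  49  52  54  77  97 104 105 101
 101 104 101 101 102 102 102 102 103 101  99 101 103 101]
[[317.  172.   17. ]
 [317.  184.   17. ]
 [318.  196.   17. ]
 [318.  208.   17. ]
 [318.  220.   17. ]
 [318.5 232.   16. ]]
line [-0.02263539  2.03332064] -1.2966911570363266
[ 284   84   65   66 3363] [315.90633363 116.55902468]
lens tool [ 78.11134053   0.37723595 174.67428183] [ 0.56038234 -0.19312157  0.047     ]
```

{"name": "jog_arm", "arguments": {"motion": [{"offset": [2.5,1.7,30],"roll": -0.023,"hand": 50},{"offset": [2.5,1.7,65],"roll": -0.023,"hand": 50},{"offset": [2.5,1.7,100],"roll": -0.023,"hand": 50},{"offset": [2.5,1.7,130],"roll": -0.023,"hand": 50},{"offset": [2.5,1.7,155],"roll": -0.023,"hand": 50},{"offset": [2.5,1.7,175],"roll": -0.023,"hand": 50},{"offset": [2.5,1.7,188],"roll": -0.023,"hand": 50},{"offset": [2.5,1.7,188],"roll": -0.023,"hand": 50},{"offset": [2.5,1.7,188],"roll": -0.023,"hand": 50}]}}

```text
clock: 9.45
tool_pos: [0.4935, -0.1591, 0.0345]
orientation: [179.9, 0.1, -26.4]
force: [0.4, 0.2, -0.3]
opening: 0.0498
```

{"name": "jog_arm", "arguments": {"motion": [{"offset": [0,0,0],"roll": 0,"hand": 30},{"offset": [0,0,0],"roll": 0,"hand": 20},{"offset": [0,0,0],"roll": 0,"hand": 16},{"offset": [0,0,0],"roll": 0,"hand": 12},{"offset": [0,0,0],"roll": 0,"hand": 8},{"offset": [0,0,0],"roll": 0,"hand": 6},{"offset": [0,0,0],"roll": 0,"hand": 6},{"offset": [0,0,0],"roll": 0,"hand": 6},{"offset": [0,0,0],"roll": 0,"hand": 6}]}}

```text
clock: 10.2
tool_pos: [0.4941, -0.1591, 0.0354]
orientation: [-180.0, -0.0, -26.3]
force: [-2.0, 0.2, 6.0]
opening: 0.0136
```

{"name": "jog_arm", "arguments": {"motion": [{"offset": [0,0,-10],"roll": 0,"hand": 6},{"offset": [0,0,-25],"roll": 0,"hand": 6},{"offset": [0,0,-50],"roll": 0,"hand": 6},{"offset": [0,0,-80],"roll": 0,"hand": 6},{"offset": [0,0,-110],"roll": 0,"hand": 6},{"offset": [0,0,-140],"roll": 0,"hand": 6},{"offset": [0,0,-160],"roll": 0,"hand": 6},{"offset": [0,0,-170],"roll": 0,"hand": 6},{"offset": [0,0,-170],"roll": 0,"hand": 6},{"offset": [0,0,-170],"roll": 0,"hand": 6}]}}

```text
clock: 11.03
tool_pos: [0.4935, -0.1588, 0.2045]
orientation: [-180.0, 0.0, -26.4]
force: [-0.2, 1.0, -2.0]
opening: 0.0136
```

```bash
python3 - <<'E'
from plant import ctrl,cams
from h import *;import pickle
o=ctrl.get_obs();T=pose(o);w=cams.snapshot("wrist");sc=cams.snapshot("scene");tp=cams.snapshot("top");pickle.dump((o,w,sc,tp),open("w4.pkl","wb"))
print(o["tool_pos"],o["orientation"],o["joint_pos"],o["force"],o["moment"])
P=T@np.array([[75,0,-8-0,1],[0,0,-8,1]]).T.astype(float)*0 
c=(T@np.array([.075,0,-.014,1]))[:3]
print(proj(w,[c],T),proj(sc,[c]),proj(tp,[c]))
x,y=proj(sc,[c])[0].astype(int)
a=cv2.resize(w["img"],(480,360));b=cv2.resize(sc["img"][max(0,y-60):y+60,x-55:x+52],(320,360))
cv2.imwrite("pics/w4.png",cv2.convertScaleAbs(np.hstack([a,b])[:,:,::-1],alpha=1.2));print(x,y)
E
```

```text
[ 0.49346832 -0.15880594  0.2045241 ] [-1.79970201e+02  2.45429652e-02 -2.63648275e+01] [ 3.84697479e+00  7.24474478e+00 -2.16347695e+01 -4.35097443e-02
 -6.11267074e+01  5.98092032e+01] [-0.23088234  1.03140448 -2.0348458 ] [ 0.04819342  0.06402292 -0.01181902]
[[314.96484031 132.76391364]] [[243.20956092 222.1671767 ]] [[439.63695133 256.48782141]]
243 222
```

View pics/w4.png

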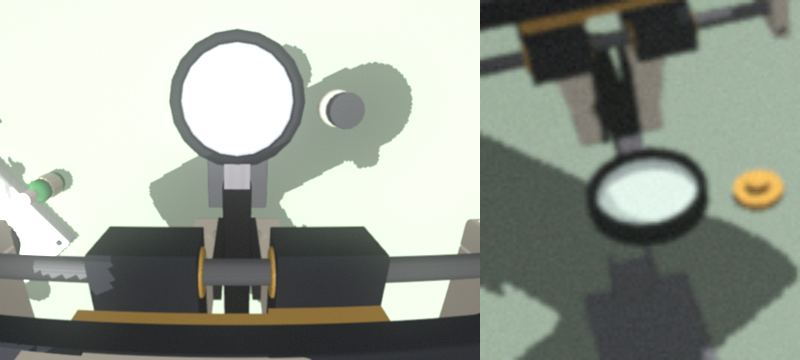

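Loupe is held level in the jaws, lens at wrist px ≈(317,129); the jar and rest are undisturbed. Carry it at this height over the gear.

{"name": "jog_arm", "arguments": {"motion": [{"offset": [-6,-10,0],"roll": -0.03,"hand": 6},{"offset": [-18,-29,0],"roll": -0.08,"hand": 6},{"offset": [-33,-53,0],"roll": -0.14,"hand": 6},{"offset": [-48,-77,0],"roll": -0.2,"hand": 6},{"offset": [-63,-101,0],"roll": -0.27,"hand": 6},{"offset": [-78,-125,0],"roll": -0.34,"hand": 6},{"offset": [-93,-149,0],"roll": -0.41,"hand": 6},{"offset": [-108,-173,0],"roll": -0.48,"hand": 6},{"offset": [-123,-197,0],"roll": -0.55,"hand": 6},{"offset": [-138,-220,0],"roll": -0.61,"hand": 6},{"offset": [-151,-241,0],"roll": -0.66,"hand": 6},{"offset": [-160,-255,0],"roll": -0.69,"hand": 6},{"offset": [-165,-263,0],"roll": -0.7,"hand": 6},{"offset": [-165,-263,0],"roll": -0.7,"hand": 6},{"offset": [-165,-263,0],"roll": -0.7,"hand": 6},{"offset": [-165,-263,0],"roll": -0.7,"hand": 6}]}}

```text
clock: 12.52
tool_pos: [0.4625, 0.1493, 0.2046]
orientation: [180.0, 0.1, 13.7]
force: [0.6, 0.1, -1.6]
opening: 0.0139
```

{"name": "jog_arm", "arguments": {"motion": [{"offset": [0,0,8],"roll": 0,"hand": 6},{"offset": [0,0,20],"roll": 0,"hand": 6},{"offset": [0,0,33],"roll": 0,"hand": 6},{"offset": [0,0,45],"roll": 0,"hand": 6},{"offset": [0,0,55],"roll": 0,"hand": 6},{"offset": [0,0,60],"roll": 0,"hand": 6},{"offset": [0,0,60],"roll": 0,"hand": 6},{"offset": [0,0,60],"roll": 0,"hand": 6},{"offset": [0,0,60],"roll": 0,"hand": 6}]}}

```text
clock: 13.27
tool_pos: [0.4632, 0.15, 0.1456]
orientation: [-180.0, -0.0, 13.8]
force: [-0.0, -0.6, -1.9]
opening: 0.0134
```

```bash
cat > look.py <<'E'
from plant import ctrl,cams
from h import *;import pickle,sys
k=sys.argv[1]
o=ctrl.get_obs();T=pose(o);w=cams.snapshot("wrist");sc=cams.snapshot("scene");tp=cams.snapshot("top");pickle.dump((o,w,sc,tp),open(k+".pkl","wb"))
print(o["tool_pos"],o["orientation"],o["force"],o["opening"])
a=cv2.resize(w["img"],(480,360));b=cv2.resize(sc["img"][115:250,320:440],(320,360),interpolation=cv2.INTER_CUBIC)
t=cv2.resize(tp["img"][200:320,130:260],(260,240),interpolation=cv2.INTER_CUBIC)
z=cv2.resize(w["img"][0:240,100:540],(440,240))
cv2.imwrite("pics/"+k+".png",cv2.convertScaleAbs(np.vstack([np.hstack([a,b]),np.hstack([t,z,np.zeros((240,100,3),np.uint8)])])[:,:,::-1],alpha=1.2))
E
python3 look.py f1
```

```text
[0.46319604 0.14999524 0.14559685] [-1.79988462e+02 -4.96916539e-02  1.37584574e+01] [-0.01524726 -0.64934697 -1.87407351] 0.013449622581460872
```

View pics/f1.png

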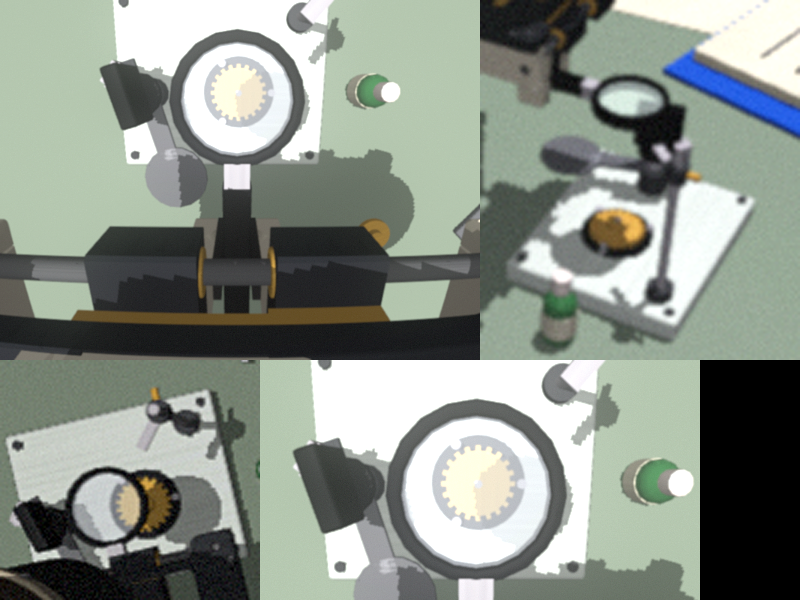

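Lens sits right around the gear as seen by wrist camera; top view: lens ≈(184,273.5), hub ≈(203.5,271.5) (parallax), scene lens ≈(376,153). Measure with glass-region centroids (point-symmetric about the lens mid-point).

```bash
cat > meas.py <<'E'
from h import *;import pickle,sys
def run(k):
    o,w,sc,tp=pickle.load(open(k+".pkl","rb"));T=pose(o)
    lens_exp=(T@[.0756,0,-.0056,1])[:3];print("lens by kinematics",lens_exp)
    R=[]
    for n,s,Tw,th in (("wrist",w,T,110),("scene",sc,None,60),("top",tp,None,60)):
        g=cv2.cvtColor(s["img"],cv2.COLOR_RGB2GRAY);e=proj(s,[lens_exp],Tw)[0]
        b=(g>th).astype(np.uint8)
        n_,l,st,ce=cv2.connectedComponentsWithStats(b,connectivity=4)
        i=l[int(round(e[1])),int(round(e[0]))]
        m=(l==i).astype(np.uint8);c=max(cv2.findContours(m,0,cv2.CHAIN_APPROX_NONE)[0],key=len)
        el=cv2.fitEllipse(cv2.convexHull(c)) ;mo=cv2.moments(cv2.convexHull(c));ctr=(mo["m10"]/mo["m00"],mo["m01"]/mo["m00"])
        print(n,"exp",e.round(1),"hull c",np.round(ctr,2),"ell",np.round(el[0],2),np.round(el[1],1),"bbox",st[i])
        a,v=ray(s,[ctr],Tw);R.append((a,v[0]))
    print("tri scene+top",tri(R[1:]),"\nall",tri(R))
    # gear & hub
    for n,s,Tw in (("wrist",w,T),("top",tp,None),("scene",sc,None)):
        h=cv2.cvtColor(s["img"],cv2.COLOR_RGB2HSV);b=((h[...,0]>10)&(h[...,0]<32)&(h[...,1]>(30 if n=="wrist" else 110))&(h[...,2]>60)).astype(np.uint8)
        n_,l,st,ce=cv2.connectedComponentsWithStats(b);e=proj(s,[[.5367,.1686,.034]],Tw)[0]
        js=[j for j in range(1,n_) if st[j,4]>40 and np.hypot(*(ce[j]-e))<25];print(n,"gear exp",e.round(1),[(ce[j].round(1),st[j].tolist()) for j in js])
run(sys.argv[1])
E
python3 meas.py f1
```

```text
lens by kinematics [0.53662237 0.16797288 0.15126241]
wrist exp [315.8 129.7] hull c [315.81 131.52] ell [315.77 131.53] [148.5 151.2] bbox [  242    56   149   152 17614]
scene exp [376.3 152.9] hull c [375.81 151.64] ell [375.83 151.67] [13.5 24.5] bbox [364 145  25  14 270]
top exp [184.8 273.2] hull c [182.88 273.07] ell [182.85 273.16] [34.  34.8] bbox [166 256  35  35 939]
tri scene+top (array([0.53581191, 0.1693805 , 0.15335574]), [np.float64(0.0013828437892087248), np.float64(0.0013828437892089518)]) 
all (array([0.53612021, 0.1685113 , 0.15418704]), [np.float64(0.0006751340421512409), np.float64(0.001204134578992336), np.float64(0.0017251129408259556)])
wrist gear exp [314.9 121.7] [(array([316.7, 122.3]), [281, 85, 73, 76, 3669])]
top gear exp [201.3 272.3] [(array([207.1, 271. ]), [199, 258, 17, 28, 244])]
scene gear exp [371.8 197.3] [(array([371.1, 200.5]), [361, 194, 21, 14, 233])]
```

{"name": "jog_arm", "arguments": {"motion": [{"offset": [0,-10,0],"roll": 0,"hand": 6},{"offset": [0,-25,0],"roll": 0,"hand": 6},{"offset": [0,-40,0],"roll": 0,"hand": 6},{"offset": [0,-50,0],"roll": 0,"hand": 6},{"offset": [0,-50,0],"roll": 0,"hand": 6},{"offset": [0,-50,0],"roll": 0,"hand": 6},{"offset": [0,-50,0],"roll": 0,"hand": 6}]}}

```text
clock: 14.0
tool_pos: [0.4507, 0.1984, 0.1451]
orientation: [180.0, 0.0, 13.8]
force: [-0.4, 0.3, -1.6]
opening: 0.0135
```

```bash
python3 look.py f2; python3 - <<'E'
import pickle
from h import *
W={k:pickle.load(open(k+".pkl","rb")) for k in("f1","f2")}
o,S=pickle.load(open("s2.pkl","rb"))
def z(im,x,y,w,h,W_,H): return cv2.resize(im[y:y+h,x:x+w,::-1],(W_,H),interpolation=cv2.INTER_CUBIC)
a=z(W["f1"][1]["img"],370,0,130,100,390,300)
b=z(W["f2"][1]["img"],470,0,170,130,392,300)
c=z(S["wrist"]["img"],90,190,130,100,390,300)
d=z(W["f2"][2]["img"],320,115,130,100,390,300)
e=np.vstack([np.hstack([a,b])[:,:780],np.hstack([c,d])])
cv2.imwrite("pics/c5.png",e)
E
```

```text
[0.45071487 0.19838727 0.14505227] [1.79995124e+02 1.07111402e-02 1.37908588e+01] [-0.39586952  0.30487975 -1.58503465] 0.013542768941338573
```

View pics/c5.png

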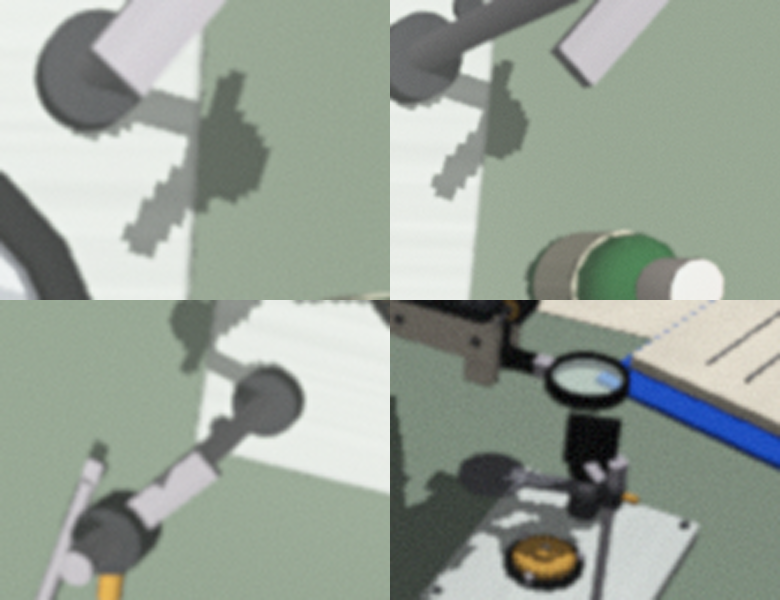

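Readings of the tip's upper edge midpoint: f1 (409.2,23.7), f2 (551.7,28.0), s2 (159.7,243.7), w1 (252.8,67.3); bottle cap f1 (522,122), f2 (603,121.8) as a known-height check (65 mm).

```bash
python3 meas.py f2 | head -5; python3 - <<'E'
import pickle
from h import *
f1=pickle.load(open("f1.pkl","rb"));f2=pickle.load(open("f2.pkl","rb"));w1=pickle.load(open("w1.pkl","rb"));s2=pickle.load(open("s2.pkl","rb"))
V={"f1":(f1[1],pose(f1[0])),"f2":(f2[1],pose(f2[0])),"w1":(w1[1],pose(w1[0])),"s2":(s2[1]["wrist"],pose(s2[0]))}
def R(k,uv): a,v=ray(V[k][0],[uv],V[k][1]);return a,v[0]
tip={"f1":(409.2,23.7),"f2":(551.7,28.0),"s2":(159.7,243.7),"w1":(252.8,67.3)}
for ks in (("f1","f2"),("f2","s2"),("f2","w1"),("s2","w1"),("f1","f2","s2","w1")):
    print("tip",ks,*[np.round(q,4) for q in tri([R(k,tip[k]) for k in ks])])
print("post top",*[np.round(q,4) for q in tri([R("s2",(115.7,279.3)),R("w1",(198,22.75))])])
print("cap",*[np.round(q,4) for q in tri([R("f1",(522,122)),R("f2",(603,121.8))])])
h=lambda k,zr:0
for k in("f1","f2"):
    g=cv2.cvtColor(V[k][0]["img"],cv2.COLOR_RGB2GRAY);
    for z in(.02,):
        fx=np.array([.5367,.1686]);y=np.radians(13.66);Rm=np.array([[np.cos(y),-np.sin(y)],[np.sin(y),np.cos(y)]])
        print(k,proj(V[k][0],[[*(fx+Rm@[a,b]),.02] for a,b in((-.055,-.065),(-.055,.095),(.075,.095))],V[k][1]).round(1))
E
```

```text
lens by kinematics [0.5241364  0.2164094  0.15063814]
wrist exp [315.8 129.7] hull c [315.87 131.49] ell [315.85 131.49] [148.3 151.4] bbox [  242    56   149   152 17606]
scene exp [385.8 141.2] hull c [385.47 140.13] ell [385.51 140.21] [12.6 23.5] bbox [374 134  24  13 243]
top exp [151.5 281.7] hull c [149.76 281.47] ell [149.75 281.46] [33.3 34.3] bbox [133 265  34  34 912]
tri scene+top (array([0.52368388, 0.21751089, 0.1527716 ]), [np.float64(0.0011588968292954552), np.float64(0.0011588968292955343)]) 
tip ('f1', 'f2') [0.5782 0.1458 0.145 ] [0.0001 0.0001]
tip ('f2', 's2') [0.5777 0.1463 0.1451] [0.0006 0.0006]
tip ('f2', 'w1') [0.578  0.1461 0.1455] [0.0002 0.0002]
tip ('s2', 'w1') [0.5784 0.1459 0.1422] [0.0001 0.0001]
tip ('f1', 'f2', 's2', 'w1') [0.5781 0.1459 0.1442] [0.0003 0.0005 0.0007 0.0001]
post top [0.6064 0.1323 0.1639] [0.0003 0.0003]
cap [0.5672 0.0553 0.0602] [0.0007 0.0007]
f1 [[4.096e+02 2.045e+02]
 [1.774e+02 2.045e+02]
 [1.616e+02 2.000e-01]]
f2 [[480.9 204.1]
 [248.9 203.2]
 [241.2  -4.5]]
```

Wrist-camera stereo gives tip top ≈144–145 mm, scene/top ≈141 mm. One more view from the other side (raised clear of the post) settles it.

{"name": "jog_arm", "arguments": {"motion": [{"offset": [0,0,-15],"roll": 0,"hand": 6},{"offset": [0,0,-30],"roll": 0,"hand": 6},{"offset": [0,15,-35],"roll": 0,"hand": 6},{"offset": [0,40,-35],"roll": 0,"hand": 6},{"offset": [0,65,-35],"roll": 0,"hand": 6},{"offset": [0,90,-35],"roll": 0,"hand": 6},{"offset": [0,115,-35],"roll": 0,"hand": 6},{"offset": [0,130,-35],"roll": 0,"hand": 6},{"offset": [0,130,-35],"roll": 0,"hand": 6},{"offset": [0,130,-35],"roll": 0,"hand": 6},{"offset": [0,130,-35],"roll": 0,"hand": 6}]}}

```text
clock: 15.07
tool_pos: [0.4818, 0.072, 0.1801]
orientation: [-180.0, -0.0, 13.7]
force: [0.2, 0.0, -1.1]
opening: 0.0138
```

```bash
python3 look.py f3; python3 - <<'E'
import pickle
from h import *
f={k:pickle.load(open(k+".pkl","rb")) for k in("f1","f2","f3")}
e=proj(f["f3"][1],[[.578,.146,.1445]],pose(f["f3"][0]))[0];p=proj(f["f3"][1],[[.6064,.1323,.165]],pose(f["f3"][0]))[0];print(e,p)
def z(im,x,y,w,h,s): return cv2.resize(im[y:y+h,x:x+w,::-1],None,fx=s,fy=s,interpolation=cv2.INTER_CUBIC)
x,y=int(e[0])-40,max(0,int(e[1])-40)
a=z(f["f3"][1]["img"],x,y,100,75,4);b=z(f["f2"][1]["img"],530,0,50,50,6);c=z(f["f1"][1]["img"],380,0,50,50,6)
d=z(f["f3"][1]["img"],0,0,640,480,.625)
print("f3 crop origin",x,y)
r=np.zeros((600,800,3),np.uint8);r[:300,:400]=a;r[:300,400:800]=d;r[300:,:300]=b;r[300:,300:600]=c
cv2.imwrite("pics/c6.png",r)
E
```

```text
[0.48181833 0.07204862 0.18007898] [-1.79993779e+02 -6.25305524e-03  1.37113741e+01] [ 0.17895247  0.03634565 -1.10972157] 0.013760669891628916
[198.79053385  41.2704835 ] [234.94574812 -39.35396768]
f3 crop origin 158 1
```

View pics/c6.png

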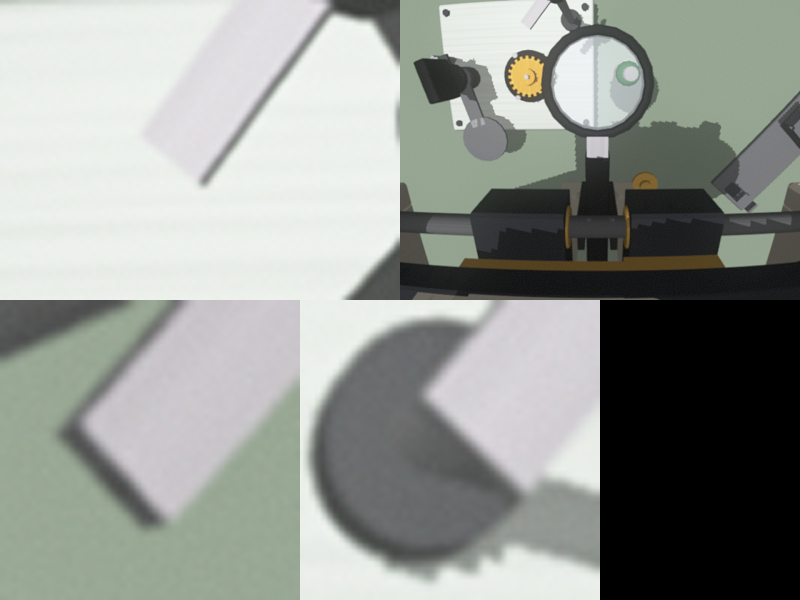

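f3 corners of the tip's top face: (193.1,33.9),(208.1,46.1); f2: (542.9,19.6),(557.4,36.3); f1: (400.1,15.1),(417.1,31.3). Gear, cover and bystanders look undisturbed.

```bash
python3 - <<'E'
import pickle
from h import *
f={k:pickle.load(open(k+".pkl","rb")) for k in("f1","f2","f3")}
C={"f3":[(193.1,33.9),(208.1,46.1)],"f2":[(542.9,19.6),(557.4,36.3)],"f1":[(400.1,15.1),(417.1,31.3)]}
def R(k,uv): a,v=ray(f[k][1],[uv],pose(f[k][0]));return a,v[0]
for ks in (("f2","f3"),("f1","f3"),("f1","f2"),("f1","f2","f3")):
    q=[tri([R(k,C[k][i]) for k in ks]) for i in(0,1)]
    print(ks,q[0][0].round(4),q[1][0].round(4),"w",np.linalg.norm(q[0][0]-q[1][0]).round(4),"res",np.round(q[0][1]+q[1][1],4))
# gear/plate: lens position & gear with wrist f1; gear hub in f3
for k in("f3","f1"):
    s=f[k][1];T=pose(f[k][0]);h=cv2.cvtColor(s["img"],cv2.COLOR_RGB2HSV);b=((h[...,0]>10)&(h[...,0]<32)&(h[...,1]>(110 if k=="f3" else 30))&(h[...,2]>60)).astype(np.uint8)
    n,l,st,ce=cv2.connectedComponentsWithStats(b);e=proj(s,[[.536,.168,.034]],T)[0];j=min((j for j in range(1,n) if st[j,4]>200),key=lambda j:np.hypot(*(ce[j]-e)))
    (x,y),r=cv2.minEnclosingCircle(np.argwhere(l==j)[:,::-1].astype(np.float32));print(k,e,ce[j],(x,y),r,onz(s,[(x,y),ce[j]],.034,T))
s=f["f1"][1];T=pose(f["f1"][0]);print("lens via wrist f1",onz(s,[(315.8,131.5)],.1512,T))
E
```

```text
('f2', 'f3') [0.5805 0.1492 0.1435] [0.5769 0.1421 0.1433] w 0.008 res [0.     0.     0.0001 0.0001]
('f1', 'f3') [0.5805 0.1493 0.1432] [0.577  0.1422 0.1429] w 0.0079 res [0. 0. 0. 0.]
('f1', 'f2') [0.5803 0.1494 0.144 ] [0.5767 0.1423 0.1439] w 0.0079 res [0. 0. 0. 0.]
('f1', 'f2', 'f3') [0.5804 0.1493 0.1435] [0.5769 0.1421 0.1433] w 0.0079 res [0.0001 0.0001 0.0001 0.0001 0.0001 0.0001]
f3 [201.2482857  122.16798998] [202.50547845 121.52118335] (204.7735137939453, 121.79232788085938) 33.90243148803711 [[0.53680828 0.16559673 0.034     ]
 [0.5366351  0.16720232 0.034     ]]
f1 [315.54109187 123.05652109] [316.67811393 122.28863451] (317.5, 122.54166412353516) 37.67582321166992 [[0.53658585 0.16690347 0.034     ]
 [0.53661359 0.16743036 0.034     ]]
lens via wrist f1 [[0.53603452 0.16781249 0.1512    ]]
```

```bash
python3 - <<'E'
import pickle
from h import *
f={k:pickle.load(open(k+".pkl","rb")) for k in("f1","f2","f3")}
y=np.radians(13.66);Rm=np.array([[np.cos(y),-np.sin(y)],[np.sin(y),np.cos(y)]]);fx=np.array([.5357,.1677])
for q in((-.055,-.065),(-.055,.095)):
    rs=[]
    for k in f:
        s=f[k][1];T=pose(f[k][0]);e=proj(s,[[*(fx+Rm@q),.02]],T)[0];g=cv2.cvtColor(s["img"],cv2.COLOR_RGB2GRAY).astype(float)
        x0,y0=int(round(e[0])),int(round(e[1]))
        if not(12<x0<625 and 12<y0<300): continue
        a=g[y0-11:y0+12,x0-11:x0+12];b=(a<np.percentile(a,80)-60).astype(np.uint8);n,l,st,ce=cv2.connectedComponentsWithStats(b)
        c=[(ce[j]+[x0-11,y0-11],st[j,4]) for j in range(1,n) if 30<st[j,4]<200]
        print(q,k,e.round(1),[(u.round(1),A) for u,A in c])
        if len(c)==1: o_,v=ray(s,[c[0][0]],T);rs.append((o_,v[0]))
    if len(rs)>1: print(tri(rs), "expect",fx+Rm@q)
E
```

```text
(-0.055, -0.065) f1 [410.4 206.2] []
(-0.055, -0.065) f2 [481.6 205.7] [(array([483.8, 205.9]), np.int32(110)), (array([483.6, 215. ]), np.int32(97))]
(-0.055, -0.065) f3 [296.  195.4] [(array([294.5, 202.7]), np.int32(163))]
(-0.055, 0.095) f1 [178.5 206.2] [(array([179.8, 206.3]), np.int32(114))]
(-0.055, 0.095) f2 [249.9 204.9] []
(-0.055, 0.095) f3 [ 93.7 196.7] [(array([ 90.3, 204.2]), np.int32(64)), (array([ 94.6, 196.7]), np.int32(87))]
```

{"name": "jog_arm", "arguments": {"motion": [{"offset": [0,-10,0],"roll": 0,"hand": 6},{"offset": [0,-28,0],"roll": 0,"hand": 6},{"offset": [0,-46,0],"roll": 0,"hand": 6},{"offset": [1,-64,0],"roll": 0,"hand": 6},{"offset": [1,-76,0],"roll": 0,"hand": 6},{"offset": [1,-80,0],"roll": 0,"hand": 6},{"offset": [1,-80,6],"roll": 0,"hand": 6},{"offset": [1,-80,16],"roll": 0,"hand": 6},{"offset": [1,-80,27],"roll": 0,"hand": 6},{"offset": [1,-80,37],"roll": 0,"hand": 6},{"offset": [1,-80,42],"roll": 0,"hand": 6},{"offset": [1,-80,44],"roll": 0,"hand": 6},{"offset": [1,-80,44],"roll": 0,"hand": 6},{"offset": [1,-80,44],"roll": 0,"hand": 6},{"offset": [1,-80,44],"roll": 0,"hand": 6},{"offset": [1,-80,44],"roll": 0,"hand": 6}]}}

```text
clock: 16.55
tool_pos: [0.4641, 0.1503, 0.1365]
orientation: [-180.0, -0.1, 13.8]
force: [-0.2, -0.7, -0.5]
opening: 0.0137
```

```bash
python3 look.py f4; python3 meas.py f4; python3 - <<'E'
import pickle
from h import *
o,w,sc,tp=pickle.load(open("f4.pkl","rb"))
# outer ring silhouettes in scene/top + top-camera gear (lens-vs-gear in same camera)
g=sc["img"][115:250,320:440]
a=cv2.resize(g[:,:,::-1],(480,540),interpolation=cv2.INTER_CUBIC);b=cv2.resize(w["img"][:,:,::-1],(320,240))
r=np.zeros((540,800,3),np.uint8);r[:,:480]=a;r[:240,480:]=b;r[240:480,480:]=cv2.resize(tp["img"][200:320,120:280,::-1],(320,240),interpolation=cv2.INTER_CUBIC)
cv2.imwrite("pics/c7.png",cv2.convertScaleAbs(r,alpha=1.3))
print("knob up/down top px",proj(sc,[[.5195,.2395,.106],[.5195,.2395,.099]]))
from plant import ctrl
q=ctrl.get_obs();print(q["tool_pos"],q["orientation"],q["clock"])
E
```

```text
[0.46405441 0.15028019 0.1365439 ] [-1.79977016e+02 -5.32109845e-02  1.37602228e+01] [-0.17413725 -0.66011263 -0.53537568] 0.013730013400284903
lens by kinematics [0.53748011 0.16825892 0.14221411]
wrist exp [315.8 129.7] hull c [315.79 131.54] ell [315.78 131.61] [148.5 151.3] bbox [  242    56   149   152 17620]
scene exp [376.3 156.7] hull c [376.04 155.57] ell [376.02 155.58] [13.3 24.7] bbox [364 149  25  14 270]
top exp [186.1 272.5] hull c [184.41 272.49] ell [184.39 272.5 ] [33.7 34.3] bbox [168 256  34  34 912]
tri scene+top (array([0.53680652, 0.16963007, 0.14412199]), [np.float64(0.0010377588335186072), np.float64(0.0010377588335185649)]) 
all (array([0.53704942, 0.16879682, 0.14491478]), [np.float64(0.0006731485856249511), np.float64(0.0008375432523061318), np.float64(0.001416147753695865)])
wrist gear exp [315.  123.6] [(array([316.9, 124.1]), [280, 86, 76, 78, 3894])]
top gear exp [201.3 272.3] [(array([207.9, 271. ]), [201, 258, 14, 28, 204])]
scene gear exp [371.8 197.3] [(array([371.1, 200.4]), [361, 194, 21, 14, 230])]
knob up/down top px [[388.3425022  153.60771829]
 [388.00264589 156.2609704 ]]
[0.46388646 0.1502571  0.13640283] [-1.79981488e+02 -3.57704710e-02  1.37657681e+01] 16.7
```

View pics/c7.png

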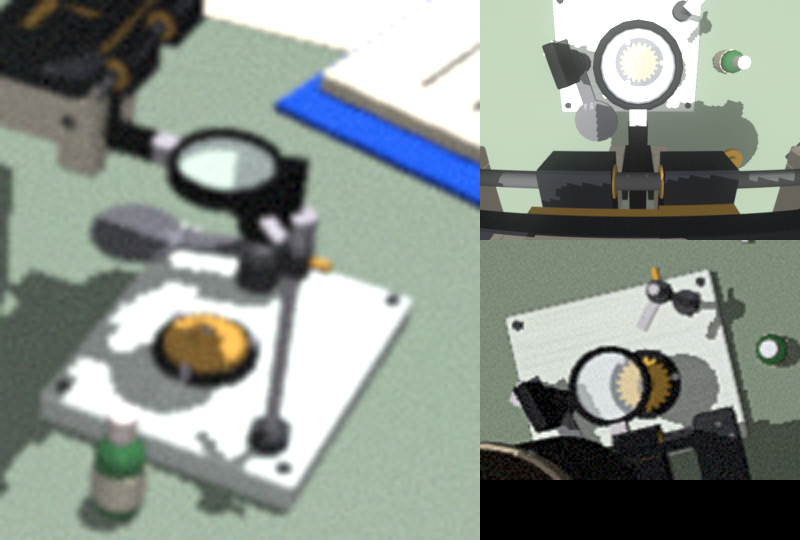

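```bash
python3 - <<'E'
import pickle
from h import *
o,w,sc,tp=pickle.load(open("f4.pkl","rb"))
for xy in((.5787,.1457),(.5789,.1476)):
  for z in(.1394,.1414,.1434): print(xy,z,"scene",proj(sc,[[*xy,z]])[0].round(1),"top",proj(tp,[[*xy,z]])[0].round(1))
g=cv2.cvtColor(sc["img"],cv2.COLOR_RGB2GRAY);print(g[164:180,380:400])
E
```

```text
(0.5787, 0.1457) 0.1394 scene [385.6 171. ] top [202.2 245. ]
(0.5787, 0.1457) 0.1414 scene [385.7 170.1] top [201.9 244.9]
(0.5787, 0.1457) 0.1434 scene [385.8 169.3] top [201.6 244.9]
(0.5789, 0.1476) 0.1394 scene [386.3 170.6] top [200.9 244.8]
(0.5789, 0.1476) 0.1414 scene [386.4 169.8] top [200.6 244.8]
(0.5789, 0.1476) 0.1434 scene [386.5 168.9] top [200.3 244.7]
[[ 15  17  14  16  14  16  12  15  15  11  14  12  12   9  14  49 106 133
  138 134]
 [ 13   7  15  16   8  12  15   8  14   2  16   7   9  12  14  58 116 135
  131 131]
 [ 11   7  13  13  16  16  14  14  17  16  16   8  11   9  26  77 128 146
  139 136]
 [  7  18  14  13  13   6   9  19  13  14  12  11  16  27  55 105 150 160
  152 139]
 [ 14  14  18  11  16  34  39  50  46  22  16   3  44  79 107 135 164 168
  162 142]
 [ 24  17   9  17  34  82 101 113 108  61  24  13  62 126 159 168 169 165
  157 135]
 [ 26  16  12  21  54 121 156 169 155 112  51  19  48 114 147 154 146 135
  118 113]
 [ 25  16  19   8  42 104 152 170 172 140  88  43  41  78 105 110 100  90
   88 110]
 [ 34  18  12  17  29  67 120 161 177 168 135  86  54  67  81  82  75  69
   82 117]
 [ 54  25  13  17  13  31  78 136 164 173 158 112  75  71  82  75  70  68
   90 122]
 [ 65  34  19  16  17  19  43  91 140 160 139  99  74  77  81  81  66  66
   92 119]
 [ 52  43  41  35  39  28  32  53  95 116  99  68  66  76  81  83  65  67
   92 123]
 [ 48  50  51  59  64  64  56  54  59  62  54  41  56  71  78  78  64  66
   89 123]
 [ 48  53  58  65  74  82  80  67  55  42  36  37  43  62  67  68  59  58
   91 122]
 [ 52  41  51  60  73  73  72  64  48  36  33  27  37  55  59  62  52  60
   96 123]
 [ 51  42  47  52  52  54  53  50  41  30  28  26  27  46  43  45  43  64
  108 131]]
```

Re-reading the scene edge: tip at ≈(386.4,169.4), against (385.8,169.3) predicted from the wrist measurement. The two cameras now agree on pointer mid-height ≈142 mm, and the lens is at ≈142 mm. The view shows the lens level over the gear, and the cover, pointer and bottle in place.

```bash
python3 -c "
from plant import ctrl,order
o=ctrl.get_obs();print(o['clock'],o['tool_pos'],o['opening'],abs(o['qvel']).max());print(order.close_job())"
```

```text
16.7 [0.46388646 0.1502571  0.13640283] 0.0134048977699552 0.11744533995571661
the job is handed in; nothing more can be done
None
```

I pressed the knob down, turned it 75° clockwise to its stop and let it spring up. I then took the loupe by the handle and handed in at 16.7 s with it held level over the gear.

**Cover and knob:** The last picture shows the cover clear of the gear. Just after I let go, the knob top read 153.7 px in the scene view, against about 153.6 px expected if up and 156.3 px if still down.

**Height:** The lens is at about 142 mm, worked out from the tool's measured height and its 41 mm height on the rest. Wrist-camera views from three places put the middle of the pointer at 141.9 mm.

**Centring:** The lens is within about 1 mm of the gear's centre by the wrist camera. The orientation reading is within 0.1° of level.

**Other checks:** The forces I read stayed under 8 N. The pointer, bottle, jar and spare gear looked undisturbed in the views I had; I did not re-check the screwdriver or the drum.

**Disagreements:**
- My first reading from the scene and top cameras put the pointer about 3 mm lower. When I re-read the tip's edge in the scene picture it agreed with the wrist measurement.
- Scene-plus-top triangulation put the lens about 2 mm higher. I think that is because the near rim hides part of the glass.
- The top and wrist cameras differ by about 2 mm sideways, so height and centring are each uncertain by 1–2 mm.

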